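# Snap the blue turning tool into its bench clips

## Robot

A 6-joint arm with a two-finger parallel gripper is mounted at the origin on the work surface. World frame = base frame: x ahead of the robot, y to its left, z up, the work surface at z = 0. Lengths are in m, angles in rad, forces in N, time in s.
With the tool pointing down it reaches from about 0.35 to 0.85 m from the base axis. Payload 8.1 kg.
Tool frame: the origin (TCP) lies at the very end of the fingers, on their centre line; the grasp point (between the pads) lies 19 mm behind it; x points along the fingers, y is the direction in which the jaws open and shut, and the axes are right-handed (so a half turn about x gives the same grasp; the last joint's range is limited). The gripper opens to 93 mm and grips with 3 to 60 N. Pads are 15 mm wide; open, the fingers measure 128 mm over their backs; the gripper's body (75 mm by 188 mm) begins 65 mm behind the grasp point.
Start: joints at [1.172, 0.13, 1.488, -0, 1.523, -0.085], TCP at [0.185, 0.571, 0.219] pointing down, gripper open.
Joint ranges: [-2.96, 2.96], [-0.89, 2.26], [0.02, 2.5], [-1.34, 4.48], [0, 2.73], [-2.66, 2.66]. Speed limits (rad/s): [2.39, 2.39, 2.79, 3.14, 3.14, 3.14].

## Interface

Orientations are given as a rotation vector (axis times angle).
In Python, from plant import * gives the robot as it stands. The module is installed in compiled form; this text tells all that it offers.
- The arm moves only by the tool apply_moves, never from a script. Its argument "series" is a list of rows, each an object with "jaw": the gripper's target within -1 to 1 (shut at 1, half-way at 0, fully open at -1); "linear": the shift along the tool's x, y, z normalised to -1 to 1, where 1 is 0.6 m, a list of three; "roll": the turn about the tool's x normalised to -1 to 1, where 1 is 30 degrees. A call has 1 to 20 rows; each row is the pose to reach, as a shift and turn from the pose measured when the call began, along the tool's axes at that moment; what a row does not reach only later rows make up. A row lasts 1/8 s, in which the tool goes at most 62.5 mm and 10.7 degrees, less where a joint would pass 70% of its speed; a pose out of reach is approached as far as the arm can. A call with a number of a shift or a turn outside -1 to 1 is refused whole. A call with a gripper value outside its range is refused whole. The fingers move at their own pace and stop on an object; "force" is the grip in N (left out, the last holds). Time passes only in rows, so rows that repeat a pose let the fingers close. It gives the time, the measured TCP pose, the force and the opening at its end, in the units of the state.
- read_state(): the state, without advancing time (a new reading comes with each control period).
- read_camera(name): name is "side" or "top" or "wrist"; returns a dict with "pixels" (400x640x3 uint8, blue, green, red), "intrinsics" (3x3 intrinsics, pixels), "rvec" (rotation vector, rad) and "tvec" (3), from world to camera coordinates, as OpenCV has them; the wrist camera has in their place "tool_from_camera" (4x4, takes a point from camera to tool coordinates, whose origin is the TCP and whose axes are the tool frame's). Camera axes: x right, y down, z forward; pixel columns grow to the right and rows downward; lengths in m; the calibration is good to about 2 mm. A picture is of the moment at which its call begins: read the wrist's pose just before it. There is no depth.
- close_job(): hands the job in, once; it reports no verdict.
The state is a dict: "t": time; "q": joint angles; "dq": joint speeds; "joint_torque": joint torques, N m; "tool_pos": TCP position; "orientation": TCP orientation; "force": force on the tool from outside, world axes, zero at the start; "wrist_torque": the same for the moment, N m; "opening": finger opening in m.
Only numpy, scipy, OpenCV 4.12 (cv2) and the standard library are available. Lean on these libraries where they do the work, as an engineer would, in place of code of your own. Each camera call takes 0.05 s, during which the arm holds its last target. There are 200 camera calls.

## Task

Pick up the wood-turning tool with the blue handle and snap it sideways, from above, into the pair of C-shaped steel spring clips on the green clip board, so that both clips hold the handle fully home, with the middle of the handle about midway between the clips; either end may point either way. Leave the tool with the red handle where it lies, and let go.

Things in the scene. Friction and masses are not known exactly. Their poses are not given: they have to be found in the camera images.
- blue_tool_mid (a point): The tool to put away, lying on the bench: blue round handle, 25 mm diameter, 200 mm long; a black hexagonal collar (30 mm over flats, 12 mm wide) at each end stops it rolling; a 10 mm steel shank with a cutter reaches 72 mm past one end. About 250 g. Point: middle of the handle on its centre line, 15 mm above the bench; x along the handle to the cutter
- clip_board: Green-painted wooden board, 190 x 80 x 18 mm, fixed on the bench, with two steel C clips opening upwards at x = -45 and +45 mm, each 12 mm wide (foot 16 mm): 74 mm between them is free for fingers down to the board. Clip mouths are funnels, 33 mm wide at the top (80 mm above the bench), 19 mm at the lips. Origin: centre of the underside, on the bench; x along the seated handle, z up
- clip_seat (a point): Where the middle of the handle belongs, on the centre line of a seated handle midway between the clips, 60 mm above the bench; axes as the board's. A handle pushed straight down touches the clips about 15 mm above its seat, snaps past the lips with 8 to 15 N in all, and stops on rigid feet when fully home; pulling it out takes 20 to 40 N. Merely laid on, it stays 12 to 16 mm too high
- red_tool_mid (a point): A bystander to leave alone, the same tool in red, lying on the bench: red round handle, 25 mm diameter, 200 mm long; a black hexagonal collar (30 mm over flats, 12 mm wide) at each end stops it rolling; a 10 mm steel shank with a cutter reaches 72 mm past one end. About 250 g. Point: middle of the handle on its centre line, 15 mm above the bench; x along the handle to the cutter
Mind the look-alikes: they are no part of the job. Several things look just like the clip_board: the one meant starts farthest to the robot's left.

How it is judged:
By the outcome, as a careful person would: the job done as asked, in the order asked, and still so for the second after the job is handed in, with the robot touching nothing.
It also fails if it takes over 32 s, if anything falls off the work surface, if the arm or the gripper's body presses on something with over 40 N, if the wrist force passes 120 N, or if a joint passes its speed limit or range.

## Working session

There is one attempt and no reset: what is moved stays moved. The work goes in short steps, Python scripts to look and compute and a tool call to move; the robot and the scene stay as the last step left them, time stands still between calls to the robot, and variables do not carry over. Pictures are saved under pics/ and viewed, about 8 in all and at most 12, crops included, and the job is handed in when it is done.

Besides the shell and the picture viewer there is one more tool, called after "Call:" in YAML: its name, and indented under it one key for each argument. apply_moves: Moves the arm, as the interface text tells. Its arguments: {"type":"object","properties":{"series":{"type":"array"},"force":{"type":"number"}},"required":["series"]}

```bash
mkdir -p pics
cat > h.py <<'E'
from plant import *
import numpy as np, cv2
def ray(c,uv,z):
    R=cv2.Rodrigues(np.array(c["rvec"],float))[0]; t=np.array(c["tvec"],float).ravel()
    K=np.array(c["intrinsics"]); d=R.T@np.linalg.solve(K,[uv[0],uv[1],1]); o=-R.T@t
    return o+d*(z-o[2])/d[2]
E
python3 - <<'E'
from h import *
s=read_state();print(s)
for n in("top","side"):
    c=read_camera(n);cv2.imwrite(f"pics/{n}0.png",c["pixels"]);np.save(f"{n}0.npy",c,allow_pickle=True)
    R=cv2.Rodrigues(np.array(c["rvec"],float))[0];print(n,-R.T@np.ravel(c["tvec"]),R[2],c["intrinsics"])
    hsv=cv2.cvtColor(c["pixels"],cv2.COLOR_BGR2HSV)
    for nm,lo,hi in(("blue",(100,90,40),(130,255,255)),("green",(40,60,30),(90,255,255))):
        m=cv2.inRange(hsv,lo,hi)
        for k in cv2.findContours(m,0,2)[0]:
            if cv2.contourArea(k)>80:
                r=cv2.minAreaRect(k);print(nm,r,ray(c,r[0],.018 if nm=="green" else .015).round(3))
E
```

```text
{'t': 0.0, 'q': array([ 1.17158434e+00,  1.31147817e-01,  1.48927222e+00,  7.59235992e-07,
        1.52299139e+00, -8.54356310e-02]), 'dq': array([ 5.28682020e-04, -3.67135094e-04,  4.75219585e-04, -3.84663627e-06,
       -5.05030104e-04, -1.48638691e-03]), 'joint_torque': array([-1.70000396e-03, -5.59851050e+01, -4.91740429e+01,  7.63754826e-02,
        3.56792333e-02, -2.18776950e-04]), 'tool_pos': array([0.1849702 , 0.57018307, 0.2175993 ]), 'orientation': array([ 0.24488002,  1.55716953, -0.2476627 ]), 'force': array([-0.40290934, -0.42620497,  0.94537328]), 'wrist_torque': array([-0.04858157, -0.05103833, -0.0035577 ]), 'opening': 0.09317916597445501}
top [0.37395593 0.01182567 0.99648248] [ 0.07541926 -0.03977101 -0.99635847] [[410.04448875   0.         319.44698154]
 [  0.         410.04448875 200.40248222]
 [  0.           0.           1.        ]]
blue ((353.1077575683594, 171.50604248046875), (73.0682601928711, 9.214293479919434), 89.11859893798828) [ 0.521 -0.107  0.015]
green ((394.28765869140625, 272.7951354980469), (79.82978820800781, 33.1657829284668), 84.8826904296875
[... 811 characters left out ...]
.22200012207031), 71.96571350097656) [0.54  0.058 0.018]
green ((290.26531982421875, 147.825439453125), (22.678678512573242, 67.1860122680664), 72.18110656738281) [0.504 0.267 0.018]
green ((32.900001525878906, 128.3000030517578), (17.441329956054688, 14.758048057556152), 63.43495178222656) [-0.081  0.813  0.018]
green ((20.14999771118164, 72.45000457763672), (45.853031158447266, 42.37452697753906), 71.56505584716797) [-0.037  1.164  0.018]
green ((253.2700653076172, 47.992706298828125), (13.669722557067871, 47.673152923583984), 70.01689147949219) [0.695 0.814 0.018]
green ((143.9056396484375, 34.16981506347656), (35.164302825927734, 34.34014129638672), 74.05460357666016) [0.411 1.154 0.018]
```

View pics/top0.png

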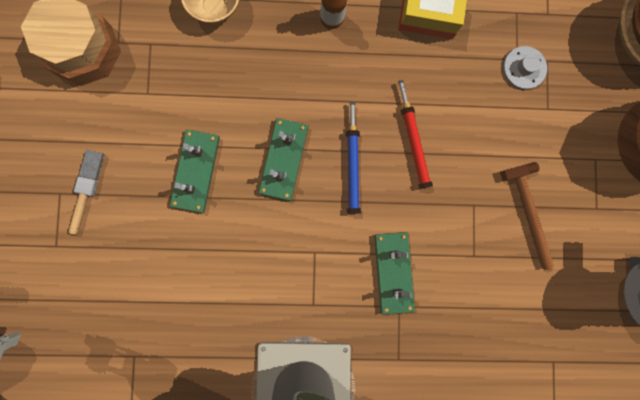

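View pics/side0.png

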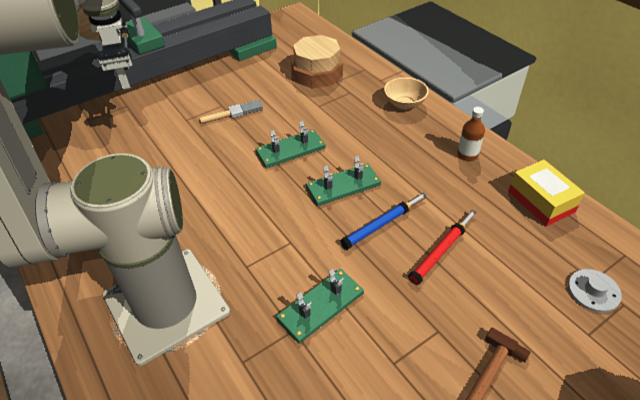

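Three identical boards in the top view: (194,171) at y≈+0.27, (283,159) at y≈+0.06 and (394,273) at y≈-0.21. The one farthest to the robot's left (+y) is (194,171). The blue tool is at (353,171) with its cutter pointing up in the image, and the red tool is at (417,147). I'll refine the numbers and confirm in a crop.

```bash
cat >> h.py <<'E'
def Rt(s): return cv2.Rodrigues(np.array(s["orientation"],float))[0]
def go(s,p,yaw_y=None):
    "linear & roll (normalised) to bring TCP to p, tool y axis along world angle yaw_y (mod pi)"
    R=Rt(s); l=R.T@(np.array(p)-s["tool_pos"])/.6; a=0
    if yaw_y is not None:
        d=R.T@np.array([np.cos(yaw_y),np.sin(yaw_y),0]); a=np.degrees(np.arctan2(d[2],d[1]))
        a=[(a+90)%180-90]; a=[a[0],a[0]-180*np.sign(a[0])]
    return l.round(4),"rolldeg",np.round(a,2)
E
python3 - <<'E'
from h import *
c=np.load("top0.npy",allow_pickle=True).item()
hsv=cv2.cvtColor(c["pixels"],cv2.COLOR_BGR2HSV)
def fit(lo,hi,near,z):
    m=cv2.inRange(hsv,lo,hi)
    k=min((k for k in cv2.findContours(m,0,2)[0] if cv2.contourArea(k)>80),key=lambda k:np.hypot(*(np.array(cv2.minAreaRect(k)[0])-near)))
    w=np.array([ray(c,p[0],z)[:2] for p in cv2.convexHull(k)],np.float32)
    r=cv2.minAreaRect(w);b=cv2.boxPoints(r);e=b[1]-b[0];f=b[2]-b[1];e=e if np.hypot(*e)>np.hypot(*f) else f
    print(r,"long axis deg",np.degrees(np.arctan2(e[1],e[0])))
fit((40,60,30),(90,255,255),(194,171),.018)
fit((100,90,40),(130,255,255),(353,171),.015)
p=c["pixels"][105:235,150:450];cv2.imwrite("pics/crop1.png",cv2.resize(p,None,fx=2.6,fy=2.6,interpolation=2))
s=read_state();print(Rt(s).round(4)); print(go(s,[.50,.27,.30],np.radians(60)))
print(np.array(read_camera("wrist")["tool_from_camera"]).round(3))
E
```

```text
((0.5107324123382568, 0.2720394432544708), (0.08131960779428482, 0.18829137086868286), 80.9092025756836) long axis deg -9.090795
((0.5213651061058044, -0.10712497681379318), (0.17838895320892334, 0.02235502563416958), 2.0325489044189453) long axis deg 2.0325475
[[-6.000e-04  3.086e-01  9.512e-01]
 [-1.600e-03  9.512e-01 -3.086e-01]
 [-1.000e+00 -1.700e-03 -1.000e-04]]
(array([-0.1367, -0.3141,  0.6538]), 'rolldeg', array([  12.02, -167.98]))
[[-0.001 -0.275  0.961 -0.166]
 [ 1.    -0.001  0.001  0.   ]
 [ 0.001  0.961  0.275 -0.078]
 [ 0.     0.     0.     1.   ]]
```

View pics/crop1.png

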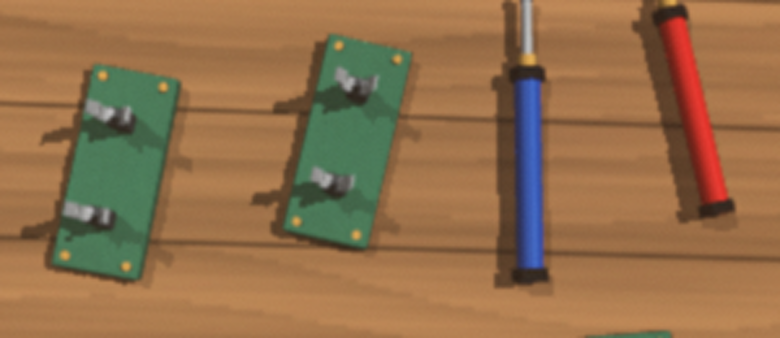

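The crop shows the board on the left (crop ~(115,170)) with two clips, the look-alike at (348,140), and blue and red tools clearly apart. The measured board is 81×188 mm and the blue part of the handle 178×22 mm, both matching the given sizes. I'll go over the target board for a close look.

Call:
apply_moves:
  series:
    - {"jaw": -1,"linear": [0,-0.305,0.67],"roll": -0.297}
    - {"jaw": -1,"linear": [0,-0.305,0.67],"roll": -0.297}
    - {"jaw": -1,"linear": [0,-0.305,0.67],"roll": -0.297}
    - {"jaw": -1,"linear": [0,-0.305,0.67],"roll": -0.297}
    - {"jaw": -1,"linear": [0,-0.305,0.67],"roll": -0.297}
    - {"jaw": -1,"linear": [0,-0.305,0.67],"roll": -0.297}
    - {"jaw": -1,"linear": [0,-0.305,0.67],"roll": -0.297}
    - {"jaw": -1,"linear": [0,-0.305,0.67],"roll": -0.297}
    - {"jaw": -1,"linear": [0,-0.305,0.67],"roll": -0.297}
    - {"jaw": -1,"linear": [0,-0.305,0.67],"roll": -0.297}

```text
t: 1.4
tool_pos: [0.5098, 0.2733, 0.2179]
orientation: [0.122, 1.568, -0.124]
force: [-0.9, -0.1, 0.3]
opening: 0.0929
```

```bash
cat >> h.py <<'E'
def wrist():
    s=read_state(); c=read_camera("wrist"); T=np.array(c["tool_from_camera"]); R=Rt(s)@T[:3,:3]; o=Rt(s)@T[:3,3]+s["tool_pos"]
    c["rvec"]=cv2.Rodrigues(R.T)[0]; c["tvec"]=-R.T@o; return s,c
def fitw(c,lo,hi,z):
    m=cv2.inRange(cv2.cvtColor(c["pixels"],cv2.COLOR_BGR2HSV),lo,hi)
    for k in cv2.findContours(m,0,2)[0]:
        if cv2.contourArea(k)<1500: continue
        w=np.array([ray(c,p[0],z)[:2] for p in cv2.convexHull(k)],np.float32)
        r=cv2.minAreaRect(w);b=cv2.boxPoints(r);e=b[1]-b[0];f=b[2]-b[1];e=e if np.hypot(*e)>np.hypot(*f) else f
        print(cv2.boundingRect(k),np.round(r[0],4),np.round(r[1],4),"axis",np.degrees(np.arctan2(e[1],e[0])).round(2))
E
python3 - <<'E'
from h import *
s,c=wrist();print(s["t"],s["tool_pos"],Rt(s).round(3));np.save("w1.npy",c,allow_pickle=True)
cv2.imwrite("pics/w1.png",c["pixels"]);fitw(c,(40,60,30),(90,255,255),.018)
E
```

```text
1.4 [0.50981048 0.27331226 0.2179052 ] [[-0.001  0.156  0.988]
 [-0.001  0.988 -0.156]
 [-1.    -0.001 -0.001]]
(110, 148, 85, 154) [0.5414 0.068 ] [0.0837 0.1895] axis -11.38
(290, 85, 76, 167) [0.5067 0.2751] [0.0794 0.1864] axis -8.95
```

View pics/w1.png

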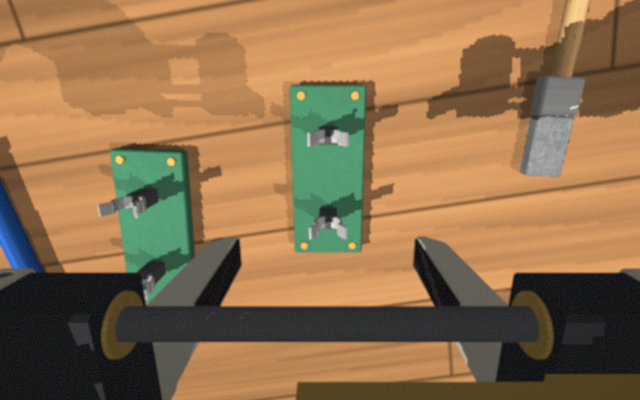

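The wrist view shows the target board at (328,168), clips at (328,135) and (327,225), with the look-alike lower left. Wrist and top agree within 4 mm. Next I go over the blue tool.

Call:
apply_moves:
  series:
    - {"jaw": -1,"linear": [0.117,-0.623,0.118],"roll": -0.367}
    - {"jaw": -1,"linear": [0.117,-0.623,0.118],"roll": -0.367}
    - {"jaw": -1,"linear": [0.117,-0.623,0.118],"roll": -0.367}
    - {"jaw": -1,"linear": [0.117,-0.623,0.118],"roll": -0.367}
    - {"jaw": -1,"linear": [0.117,-0.623,0.118],"roll": -0.367}
    - {"jaw": -1,"linear": [0.117,-0.623,0.118],"roll": -0.367}
    - {"jaw": -1,"linear": [0.117,-0.623,0.118],"roll": -0.367}
    - {"jaw": -1,"linear": [0.117,-0.623,0.118],"roll": -0.367}
    - {"jaw": -1,"linear": [0.117,-0.623,0.118],"roll": -0.367}
    - {"jaw": -1,"linear": [0.117,-0.623,0.118],"roll": -0.367}

```text
t: 2.7
tool_pos: [0.522, -0.1052, 0.1487]
orientation: [-0.031, 1.571, 0.029]
force: [-0.2, 0.5, -0.2]
opening: 0.0932
```

Run:
```python
from h import *
s,c=wrist();print(s["t"],s["tool_pos"],Rt(s).round(3))
cv2.imwrite("pics/w2.png",c["pixels"]);fitw(c,(100,90,40),(130,255,255),.015)
print(go(s,[.521,-.107,.004],np.radians(92)))
# board screws: top vs wrist
for f in("top0.npy","w1.npy"):
    c=np.load(f,allow_pickle=True).item(); m=cv2.inRange(cv2.cvtColor(c["pixels"],cv2.COLOR_BGR2HSV),(18,110,110),(35,255,255))
    n,_,st,ce=cv2.connectedComponentsWithStats(m)
    for i in range(1,n):
        w=ray(c,ce[i],.018)
        if st[i,4]<100 and np.hypot(w[0]-.51,w[1]-.272)<.12: print(f,ce[i].round(1),st[i,4],w.round(4))
```

```text
2.7 [ 0.521962   -0.10519336  0.14865409] [[-0.    -0.038  0.999]
 [-0.001  0.999  0.038]
 [-1.    -0.001 -0.   ]]
(312, 83, 30, 197) [ 0.5198 -0.1052] [0.1845 0.0258] axis 2.13
(array([ 0.2411, -0.0027, -0.0017]), 'rolldeg', array([   0.2, -179.8]))
top0.npy [186. 129.] 1 [0.6102 0.2967 0.018 ]
top0.npy [188. 129.] 1 [0.6104 0.2919 0.018 ]
top0.npy [194. 130.] 1 [0.6085 0.2776 0.018 ]
top0.npy [199. 131.] 1 [0.6065 0.2657 0.018 ]
top0.npy [189.  133.8] 10 [0.5988 0.289  0.018 ]
top0.npy [204.5 132. ] 2 [0.6045 0.2526 0.018 ]
top0.npy [209.5 133. ] 2 [0.6025 0.2406 0.018 ]
top0.npy [215. 134.] 1 [0.6005 0.2274 0.018 ]
top0.npy [218.5 135.5] 2 [0.5972 0.219  0.018 ]
top0.npy [212.2 138. ] 10 [0.5906 0.2337 0.018 ]
top0.npy [219. 139.] 1 [0.5887 0.2174 0.018 ]
top0.npy [215. 159.] 1 [0.54   0.2248 0.018 ]
top0.npy [211. 179.] 1 [0.4917 0.2321 0.018 ]
top0.npy [174.5 202.6] 11 [0.433  0.3148 0.018 ]
top0.npy [198. 207.] 9 [0.4242 0.2595 0.018 ]
top0.npy [205. 208.] 1 [0.4223 0.243  0.018 ]
w1.npy [299.  84.] 1 [0.4092 0.2609 0.018 ]
w1.npy [364.  84.] 1 [0.4197 0.3271 0.018 ]
w1.npy [28
[... 231 characters left out ...]
110.] 1 [0.433  0.2458 0.018 ]
w1.npy [290.  134.5] 4 [0.4581 0.2421 0.018 ]
w1.npy [290. 138.] 1 [0.4618 0.2414 0.018 ]
w1.npy [291. 167.] 3 [0.493  0.2366 0.018 ]
w1.npy [291. 170.] 1 [0.4963 0.236  0.018 ]
w1.npy [364. 181.] 1 [0.5213 0.3141 0.018 ]
w1.npy [292. 198.] 1 [0.5281 0.2311 0.018 ]
w1.npy [292.  202.5] 2 [0.5333 0.2302 0.018 ]
w1.npy [292. 205.] 1 [0.5362 0.2296 0.018 ]
w1.npy [363. 210.] 1 [0.5548 0.3086 0.018 ]
w1.npy [363. 213.] 1 [0.5584 0.3082 0.018 ]
w1.npy [293. 232.] 3 [0.5687 0.2247 0.018 ]
w1.npy [293. 236.] 3 [0.5736 0.2238 0.018 ]
w1.npy [303.8 245. ] 41 [0.5868 0.2342 0.018 ]
w1.npy [351.4 245. ] 43 [0.5955 0.2896 0.018 ]
w1.npy [361. 250.] 1 [0.6037 0.3    0.018 ]
```

View pics/w2.png

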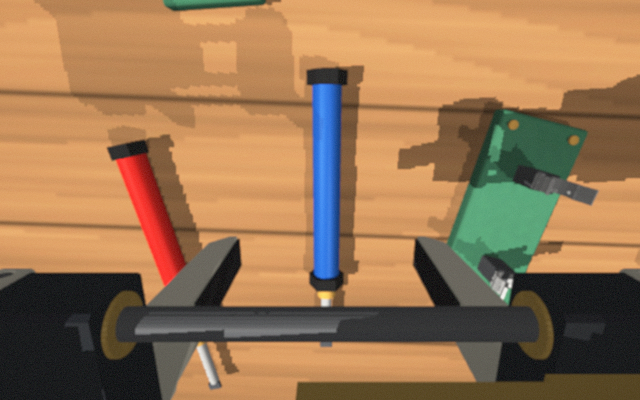

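Blue handle at (327,180), centred between the fingers. The red handle (150,210) and the neighbouring board are clear of the fingers' footprint. Descend and grip.

Call:
apply_moves:
  series:
    - {"jaw": -1,"linear": [0.1,-0.001,-0.0025],"roll": 0.007}
    - {"jaw": -1,"linear": [0.19,-0.001,-0.0025],"roll": 0.007}
    - {"jaw": -1,"linear": [0.23,-0.001,-0.0025],"roll": 0.007}
    - {"jaw": -1,"linear": [0.241,-0.001,-0.0025],"roll": 0.007}
    - {"jaw": -1,"linear": [0.241,-0.001,-0.0025],"roll": 0.007}
    - {"jaw": 1,"linear": [0.241,-0.001,-0.0025],"roll": 0.007}
    - {"jaw": 1,"linear": [0.241,-0.001,-0.0025],"roll": 0.007}
    - {"jaw": 1,"linear": [0.241,-0.001,-0.0025],"roll": 0.007}
    - {"jaw": 1,"linear": [0.241,-0.001,-0.0025],"roll": 0.007}
    - {"jaw": 1,"linear": [0.241,-0.001,-0.0025],"roll": 0.007}
    - {"jaw": 1,"linear": [0.241,-0.001,-0.0025],"roll": 0.007}
    - {"jaw": 1,"linear": [0.241,-0.001,-0.0025],"roll": 0.007}
  force: 50

```text
t: 4.25
tool_pos: [0.5204, -0.1063, 0.004]
orientation: [-0.028, 1.571, 0.026]
force: [-0.1, 0.5, -0.1]
opening: 0.0274
```

Call:
apply_moves:
  series:
    - {"jaw": 1,"linear": [0,0,0],"roll": 0}
    - {"jaw": 1,"linear": [0,0,0],"roll": 0}
    - {"jaw": 1,"linear": [-0.05,0,0],"roll": 0}
    - {"jaw": 1,"linear": [-0.13,0,0],"roll": 0}
    - {"jaw": 1,"linear": [-0.22,0,0],"roll": 0}
    - {"jaw": 1,"linear": [-0.28,0,0],"roll": 0}
    - {"jaw": 1,"linear": [-0.3,0,0],"roll": 0}
    - {"jaw": 1,"linear": [-0.3,0,0],"roll": 0}

```text
t: 5.25
tool_pos: [0.5204, -0.1061, 0.1834]
orientation: [-0.028, 1.571, 0.026]
force: [0.4, -0.2, -2.8]
opening: 0.0238
```

Run:
```python
from h import *
s,c=wrist();print(s["t"],s["tool_pos"],s["force"],s["wrist_torque"],s["opening"])
cv2.imwrite("pics/w3.png",c["pixels"]);
R=Rt(s); z=s["tool_pos"][2]+.011; print(z); fitw(c,(100,90,40),(130,255,255),z)
print("to board",go(s,[.510,.2747,s["tool_pos"][2]],np.radians(81.1)))
```

```text
5.25 [ 0.52037814 -0.1060749   0.18344003] [ 0.42359669 -0.23682471 -2.79803942] [0.02611157 0.01524072 0.02734324] 0.02378065331623964
0.19444003491512452
(305, 341, 44, 41) [ 0.5807 -0.1034] [0.0269 0.024 ] axis 1.9
(297, 67, 60, 241) [ 0.4867 -0.1064] [0.1185 0.0258] axis 2.13
to board (array([-0.0007,  0.6348,  0.0045]), 'rolldeg', array([  10.87, -169.13]))
```

View pics/w3.png

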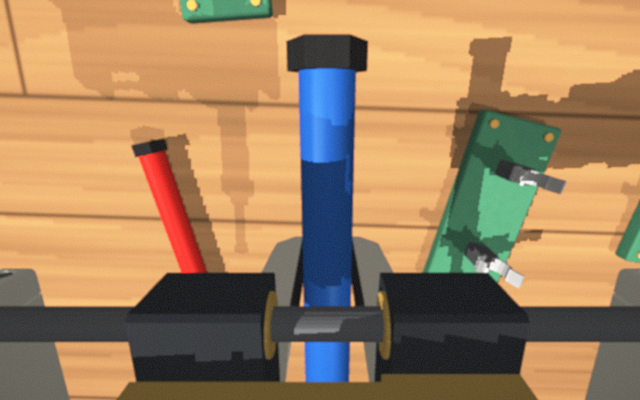

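The tool is held (opening 23.8 mm, 2.8 N weight), with handle at (327,180) lined up with the gripper. Red is untouched. Next I carry it over the board.

Call:
apply_moves:
  series:
    - {"jaw": 1,"linear": [0,0.06,0.001],"roll": 0.1}
    - {"jaw": 1,"linear": [0,0.15,0.002],"roll": 0.2}
    - {"jaw": 1,"linear": [0,0.24,0.003],"roll": 0.3}
    - {"jaw": 1,"linear": [0,0.33,0.004],"roll": 0.365}
    - {"jaw": 1,"linear": [0,0.42,0.005],"roll": 0.365}
    - {"jaw": 1,"linear": [0,0.51,0.006],"roll": 0.365}
    - {"jaw": 1,"linear": [0,0.59,0.007],"roll": 0.365}
    - {"jaw": 1,"linear": [0,0.625,0.008],"roll": 0.365}
    - {"jaw": 1,"linear": [0,0.634,0.008],"roll": 0.365}
    - {"jaw": 1,"linear": [0,0.634,0.008],"roll": 0.365}
    - {"jaw": 1,"linear": [0,0.634,0.008],"roll": 0.365}
    - {"jaw": 1,"linear": [0,0.634,0.008],"roll": 0.365}

```text
t: 6.8
tool_pos: [0.5117, 0.2734, 0.1822]
orientation: [0.124, 1.569, -0.125]
force: [-0.5, -0.1, -2.7]
opening: 0.0238
```

Run:
```python
from h import *
s,c=wrist();print(s["t"],s["tool_pos"],s["force"],s["opening"],Rt(s).round(4))
cv2.imwrite("pics/w4.png",c["pixels"]);z=s["tool_pos"][2]+.011;fitw(c,(100,90,40),(130,255,255),z)
m=cv2.inRange(cv2.cvtColor(c["pixels"],cv2.COLOR_BGR2HSV),(18,110,110),(35,255,255))
n,_,st,ce=cv2.connectedComponentsWithStats(m)
for i in range(1,n):
    w=ray(c,ce[i],.018)
    if 20<st[i,4]<150 and np.hypot(w[0]-.51,w[1]-.272)<.12: print(ce[i].round(1),w.round(4))
t=read_camera("top");cv2.imwrite("pics/t4.png",t["pixels"]);fitw(t,(100,90,40),(130,255,255),z)
m=cv2.inRange(cv2.cvtColor(t["pixels"],cv2.COLOR_BGR2HSV),(100,90,40),(130,255,255))
for k in cv2.findContours(m,0,2)[0]:
    if cv2.contourArea(k)>30:
        r=cv2.boxPoints(cv2.minAreaRect(k));print(r.round(0).tolist(),[ray(t,p,z).round(4)[:2].tolist() for p in r])
print(go(s,[.512,.2743,s["tool_pos"][2]],np.radians(81.1)))
```

```text
6.8 [0.51169368 0.27343897 0.18216904] [-0.48278006 -0.05395259 -2.73995587] 0.02379990166242276 [[-2.200e-03  1.575e-01  9.875e-01]
 [-5.000e-04  9.875e-01 -1.575e-01]
 [-1.000e+00 -8.000e-04 -2.100e-03]]
(305, 341, 44, 41) [0.5711 0.2644] [0.0241 0.0268] axis -9.13
(297, 67, 60, 241) [0.4785 0.2794] [0.0258 0.1185] axis -9.07
[295.2  92.6] [0.4201 0.2588 0.018 ]
[358.2  92.5] [0.4294 0.3171 0.018 ]
[268.9 180. ] [0.4983 0.2173 0.018 ]
[258.1 181. ] [0.4976 0.2064 0.018 ]
[247.7 181.6] [0.4965 0.1959 0.018 ]
[253.  260.6] [0.5825 0.1822 0.018 ]
[[170.0, 128.0], [174.0, 111.0], [186.0, 114.0], [182.0, 131.0]] [[0.5683, 0.2766], [0.6033, 0.2709], [0.5988, 0.2474], [0.5639, 0.2532]]
(array([-0.    ,  0.0015,  0.0003]), 'rolldeg', array([-1.6000e-01,  1.7984e+02]))
```

View pics/w4.png

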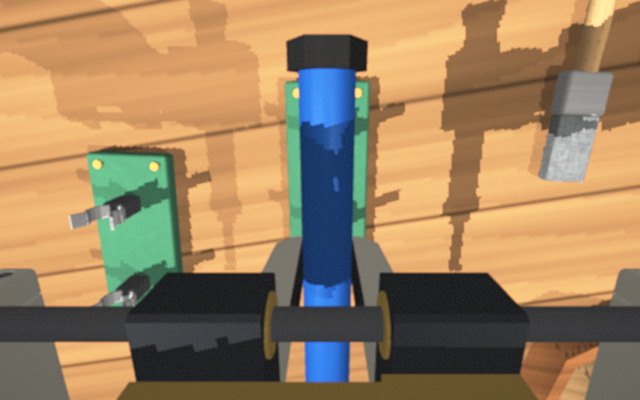

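The handle lies over the board and covers its centre line: its axis passes midway between the rear screws at (295,93) and (358,93). Descend to just above the clips, then push.

Call:
apply_moves:
  series:
    - {"jaw": 1,"linear": [0.05,0.001,0.0],"roll": 0}
    - {"jaw": 1,"linear": [0.12,0.001,0.0],"roll": 0}
    - {"jaw": 1,"linear": [0.165,0.001,0.0],"roll": 0}
    - {"jaw": 1,"linear": [0.178,0.001,0.0],"roll": 0}
    - {"jaw": 1,"linear": [0.178,0.001,0.0],"roll": 0}
    - {"jaw": 1,"linear": [0.178,0.001,0.0],"roll": 0}
  force: 60

```text
t: 7.65
tool_pos: [0.5127, 0.2748, 0.0773]
orientation: [0.125, 1.567, -0.123]
force: [0.5, -1.0, -1.4]
opening: 0.0238
```

Run:
```python
from h import *
s=read_state();print(s["t"],s["tool_pos"],s["force"],s["wrist_torque"],s["opening"])
c=read_camera("side");cv2.imwrite("pics/s5.png",cv2.resize(c["pixels"][60:220,180:420],None,fx=3.2,fy=3.2,interpolation=2))
```

```text
7.65 [0.51271773 0.27483093 0.07727466] [ 0.49444115 -0.97377171 -1.38144418] [-0.05670791  0.02599943  0.03709547] 0.023822954529603254
```

View pics/s5.png

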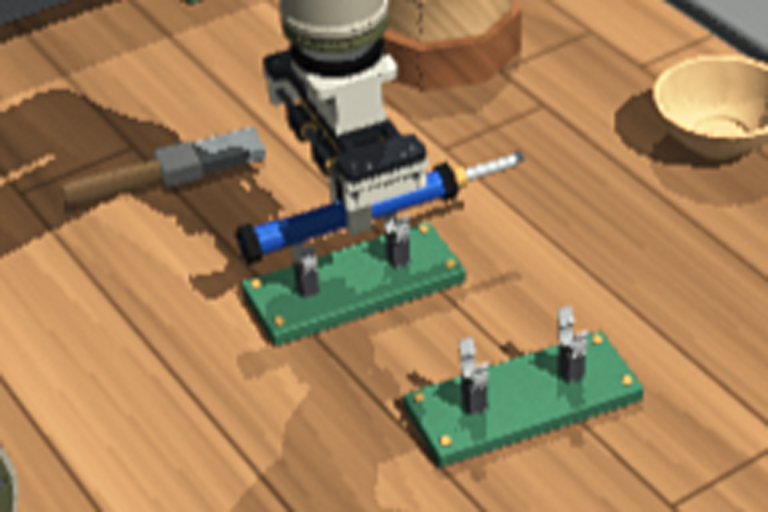

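Handle is above both clips (crop (305,255) and (398,232)), board still in place. Pushing slowly.

Call:
apply_moves:
  series:
    - {"jaw": 1,"linear": [0.01,0,0],"roll": 0}
    - {"jaw": 1,"linear": [0.017,0,0],"roll": 0}
    - {"jaw": 1,"linear": [0.022,0,0],"roll": 0}
    - {"jaw": 1,"linear": [0.025,0,0],"roll": 0}

```text
t: 8.2
tool_pos: [0.5135, 0.2748, 0.0634]
orientation: [0.125, 1.565, -0.123]
force: [-1.9, -3.2, 9.0]
opening: 0.0238
```

Call:
apply_moves:
  series:
    - {"jaw": 1,"linear": [0.006,0,0],"roll": 0}
    - {"jaw": 1,"linear": [0.012,0,0],"roll": 0}
    - {"jaw": 1,"linear": [0.018,0,0],"roll": 0}
    - {"jaw": 1,"linear": [0.022,0,0],"roll": 0}

```text
t: 8.7
tool_pos: [0.5139, 0.274, 0.0503]
orientation: [0.124, 1.565, -0.124]
force: [0.4, -4.0, -1.7]
opening: 0.0239
```

Call:
apply_moves:
  series:
    - {"jaw": 1,"linear": [0.003,0,0],"roll": 0}
    - {"jaw": 1,"linear": [0.005,0,0],"roll": 0}
    - {"jaw": 1,"linear": [0.006,0,0],"roll": 0}
    - {"jaw": 1,"linear": [0.006,0,0],"roll": 0}

```text
t: 9.2
tool_pos: [0.5136, 0.2738, 0.0487]
orientation: [0.123, 1.565, -0.125]
force: [-11.2, -7.7, 19.4]
opening: 0.0237
```

Call:
apply_moves:
  series:
    - {"jaw": 1,"linear": [0.003,0,0],"roll": 0}
    - {"jaw": 1,"linear": [0.005,0,0],"roll": 0}
    - {"jaw": 1,"linear": [0.005,0,0],"roll": 0}

```text
t: 9.57
tool_pos: [0.5137, 0.2739, 0.0487]
orientation: [0.123, 1.566, -0.125]
force: [-13.9, -7.4, 25.5]
opening: 0.0235
```

Run:
```python
from h import *
s=read_state();print(s["t"],s["tool_pos"],s["force"],s["wrist_torque"],s["opening"],Rt(s).round(4))
```

```text
9.575 [0.51368767 0.27385251 0.04870489] [-13.94395261  -7.44536469  25.47821355] [-1.56215116  2.36400935 -0.01302348] 0.023528908156884003 [[ 0.0016  0.157   0.9876]
 [-0.0012  0.9876 -0.157 ]
 [-1.     -0.001   0.0018]]
```

Rigid stop at TCP z 0.0487 (predicted 0.049) with 25 N. Release and rise.

Call:
apply_moves:
  series:
    - {"jaw": -1,"linear": [0,0,0],"roll": 0}
    - {"jaw": -1,"linear": [0,0,0],"roll": 0}
    - {"jaw": -1,"linear": [0,0,0],"roll": 0}
    - {"jaw": -1,"linear": [0,0,0],"roll": 0}
    - {"jaw": -1,"linear": [0,0,0],"roll": 0}
    - {"jaw": -1,"linear": [-0.04,0,0],"roll": 0}
    - {"jaw": -1,"linear": [-0.12,0,0],"roll": 0}
    - {"jaw": -1,"linear": [-0.2,0,0],"roll": 0}
    - {"jaw": -1,"linear": [-0.28,0,0],"roll": 0}
    - {"jaw": -1,"linear": [-0.28,0,0],"roll": 0}
    - {"jaw": -1,"linear": [-0.28,0,0],"roll": 0}

```text
t: 10.95
tool_pos: [0.5133, 0.274, 0.2161]
orientation: [0.123, 1.566, -0.125]
force: [-0.1, 0.2, -0.9]
opening: 0.0932
```

Run:
```python
from h import *
s,c=wrist();print(s["t"],s["tool_pos"],s["force"],s["opening"])
B=((100,90,40),(130,255,255))
t=read_camera("side")
for z in(.060,.0735): print(z);fitw(c,*B,z)
def blue(c):
    m=cv2.inRange(cv2.cvtColor(c["pixels"],cv2.COLOR_BGR2HSV),*B)
    k=[k for k in cv2.findContours(m,0,2)[0] if cv2.contourArea(k)>20]; return np.vstack(k)
for nm,cc in(("wrist",c),("side",t)):
    k=blue(cc);h=cv2.convexHull(k);r=cv2.minAreaRect(h);print(nm,r)
    if nm=="side":
        for z in(.06,.0735): print(z,ray(cc,r[0],z).round(4))
cv2.imwrite("pics/w6.png",np.hstack([c["pixels"][40:340,180:480],cv2.resize(t["pixels"][100:190,230:350],(400,300),interpolation=2)]))
```

```text
10.95 [0.51325055 0.27400614 0.21612426] [-0.07994355  0.21921906 -0.90463548] 0.09315302522373445
0.06
(312, 86, 28, 185) [0.5129 0.2744] [0.0264 0.1852] axis -9.11
0.0735
(312, 86, 28, 185) [0.5097 0.2749] [0.0253 0.1774] axis -9.11
wrist ((325.5, 178.0), (184.0, 27.0), 90.0)
side ((290.44464111328125, 133.86798095703125), (8.678186416625977, 60.4144401550293), 71.99584197998047)
0.06 [0.5135 0.2748 0.06  ]
0.0735 [0.5053 0.2604 0.0735]
```

View pics/w6.png

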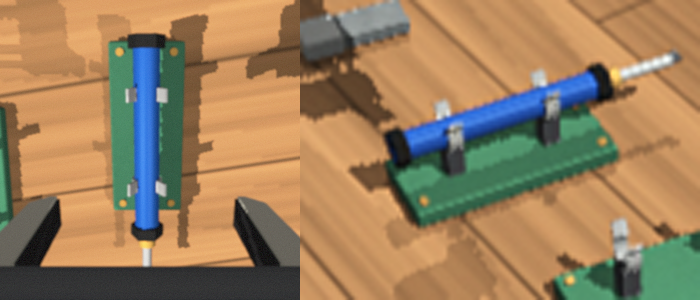

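Both clips' lips (crop (130,95)/(162,95) and (132,188)/(161,187)) wrap the handle. Wrist and side rays agree at z = 0.060. One quick centring check of clips against handle ends follows.

Run:
```python
from h import *
s,c=wrist(); a=np.array([np.cos(np.radians(-9)),np.sin(np.radians(-9))])
f=lambda uv,z:(ray(c,uv,z)[:2]@a).round(4)
cl=[f((326,135),.072),f((326,228),.072)]; en=[f((326,86),.0725),f((326,271),.0725)]
print(cl,np.mean(cl),en,np.mean(en),np.diff(cl),np.diff(en))
```

```text
[np.float64(0.4128), np.float64(0.5025)] 0.45765 [np.float64(0.3707), np.float64(0.5489)] 0.4598 [0.0897] [0.1782]
```

Clip spacing measures 89.7 mm (90 given), and the handle middle is 2 mm from midway, so I'm handing in.

```bash
python3 -c "
from plant import *
print(close_job())"
```

```text
the job is handed in; nothing more can be done
None
```

I snapped the blue-handled tool into both clips of the leftmost green board, let go and backed the gripper off to about 0.22 m. I handed the job in at about 11 s; the hand-in reports no verdict.

- **Fully home:** the push met about 9–12 N at the lips, then a rigid stop at 25 N. The tip height was 48.7 mm against 49 mm predicted. After release, the wrist and side views agreed on a handle height of 60 mm, and both clips wrapped the handle.
- **Centring:** the handle middle is about 2 mm from midway between the clips. The measured clip spacing was 89.7 mm against the 90 mm given.
- **Disagreements:** the top and wrist cameras differed by about 4 mm on the board's position along its length. Estimates of where the tool sat along the gripper ranged from about −5 to +2 mm. The centring check compares clips and handle in one image, so neither affects it much.
- **Sideways load:** while I pressed the tool home there was a sideways force of about 14 N. It was gone after release.
- **Red tool:** the gripper never went near it. I did not take a final picture to confirm it.

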